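Shut the test fixture and hold the hold-to-run plunger half-way

TASK

The power module already lies in the open test fixture: first swing the fixture's lid fully shut, then press the round-headed hold-to-run plunger half-way down (about 12 mm of its 24 mm stroke) and keep it there, finishing while still holding it. Never press it nearly to the bottom, which trips the test, leave the square-headed plunger on the other station and everything else on the bench alone, and do not press the round plunger before the lid is shut.

Things in the scene. Friction and masses are not known exactly. Their poses are not given: they have to be found in the camera images.
- fixture: test fixture, fixed to the bench: open aluminium box 160 x 160 mm, 60 mm high, 6 mm walls, with a grey hinged lid. Origin: centre of its underside on the bench. Its x axis points from the lid's free edge to the hinge, z is up. The hinge line runs along its y axis at x = +80 mm, 60.5 mm above the bench
- lid (a joint): hinge angle of the fixture's lid in rad: 0 lies flat and shut on the box, growing as the free edge swings up and over towards the hinge; 1.5 is its stop, nearly upright. A stiff hinge (0.22 N m of friction) keeps it at any angle; pushing on its outer face shuts it, under 2 N at the free edge
- lid_tab (a point): point on the outer (upper when shut) face of the lid's pull tab, in its middle, 170 mm from the hinge line; its axes turn with the lid. The lid is a flat plate 160 x 160 mm, 6 mm thick, its underside passing through the hinge line; from the middle of its free edge the tab, as thick and 50 mm wide, sticks out another 21 mm
- nest (a point): centre of the nest on the floor inside the fixture, 21 mm above the bench; does not move with the module
- module_center (a point): centre of the power module, a loose black block with aluminium fins, 70 x 50 x 30 mm, 120 g, already lying in the fixture's nest; it stays there
- hold_top (a point): centre of the top face of the round-headed plunger (black disc 46 mm across, 12 mm thick, on a 20 mm stem), on a grey station 100 x 100 x 55 mm fixed to the bench. Released, this face is 97 mm above the bench; it moves straight down with the plunger
- hold (a joint): how far the round-headed plunger is pressed, in m: 0 released, 0.024 at the bottom; half-way is 0.012. A spring returns it: it takes about 4 N to start it moving, 7 N to keep it at half-way, 10 N at the bottom
- stop_top (a point): centre of the top face of the square-headed plunger (black, 32 x 32 mm, 12 mm thick head) on the other, otherwise like station (same grey box, 100 x 100 x 55 mm, same spring). Released, this face is 97 mm above the bench. Not to be pressed
- stop (a joint): how far the square-headed plunger is pressed, in m: 0 released, 0.024 at the bottom; must stay released
- meter_mid (a point): bystander, loose, not to be moved: handheld multimeter, grey, 170 x 85 x 36 mm; the point is half-way up
- spool_mid (a point): bystander, loose, not to be moved: solder spool, 56 mm across, 50 mm tall; the point is half-way up
- mug_mid (a point): bystander, loose, not to be moved: white mug, 80 mm across, 90 mm tall; the point is half-way up
- flux_mid (a point): bystander, loose, not to be moved: small amber jar, 50 mm across, 70 mm tall; the point is half-way up
- driver_mid (a point): bystander, loose, not to be moved: screwdriver lying down (point 10 mm above the bench, under it the tool's origin)
- heatsink_mid (a point): bystander, loose, not to be moved: finned aluminium heat sink, 50 x 60 x 32 mm; the point is half-way up
- capacitor_mid (a point): bystander, loose, not to be moved: black can capacitor, 35 mm across, 55 mm tall; the point is half-way up
Mind the look-alikes: they are no part of the job. Leave any red look-alike of the fixture alone.

How it is judged:
By the outcome, as a careful person would: the job done as asked, in the order asked, and still so for the second after the job is handed in, while the arm keeps its last pose, push and grip.
It also fails if it takes over 38 s, if anything falls off the work surface, if the arm or the gripper's body presses on something with over 40 N, if the wrist force passes 120 N, or if a joint passes its speed limit or range.

ROBOT

A 6-joint arm with a two-finger parallel gripper is mounted at the origin on the work surface. World frame = base frame: x ahead of the robot, y to its left, z up, the work surface at z = 0. Lengths are in m, angles in rad, forces in N, time in s.
With the tool pointing down it reaches from about 0.4 to 0.925 m from the base axis. Payload 3.4 kg.
Tool frame: the origin (TCP) lies midway between the tips of the shut fingers; the grasp point (between the pads) lies 19 mm behind it (ctrl.tcp_to_grasp is the z of the grasp point in the tool frame, in m); z points along the fingers, y is the direction in which the jaws open and shut (so a half turn about z gives the same grasp; the last joint's range is limited). The gripper opens to 85 mm and grips with 20 to 120 N. Pads are 22 mm wide; open, the fingers measure 114 mm over their backs; the gripper's body (76 mm by 85 mm) begins 54 mm behind the grasp point. The pads swing forward as they close: fully open they stand 13 mm farther back than shut.
Start: joints at [-1.228, 0.307, 1.506, -0, 1.328, -0.073], TCP at [0.233, -0.526, 0.231] pointing down, gripper open.
Joint ranges: [-3.12, 3.12], [-1.05, 2.28], [0.14, 2.33], [-1.42, 4.57], [0.1, 2.73], [-2.68, 2.68]. Speed limits (rad/s): [2.57, 2.57, 3.14, 3.14, 3.14, 3.14].

INTERFACE

Orientations are given as a rotation vector (axis times angle).
In Python, from workcell import ctrl, cams gives the robot as it stands.
- The arm moves only by the tool play_rows, never from a script. Its argument "plan" is text: rows parted by semicolons, each of 6 numbers parted by spaces: the shift along the tool's x, y, z scaled (see below), then the turn, a rotation vector about the tool's x, y, z scaled (see below). A call has 1 to 20 rows; each row is the pose to reach, as a shift and turn from the pose commanded when the call began, along the tool's axes at that moment; what a row does not reach only later rows make up. The controller multiplies each number of a shift by 15 cm and each number of a turn by 90 degrees. A row lasts 1/10 s, in which the tool goes at most 50 mm and 8.59 degrees, less where a joint would pass 70% of its speed; a pose out of reach is approached as far as the arm can. A call with a number of a shift or a turn outside -1 to 1 is refused whole. A call with a gripper value outside its range is refused whole. "hand" is the closure, from 0 (fully open) to 1 (shut), set as the call begins (left out, the last holds). The fingers move at their own pace and stop on an object; the grip force is fixed at half the most. Time passes only in rows, so rows that repeat a pose let the fingers close. It gives the time, the measured TCP pose, the force and the opening at its end, in the units of the state.
- ctrl.observe(): the state, without advancing time (a new reading comes with each control period).
- cams.grab_frame(name): name is "scene" or "top" or "wrist"; returns a dict with "image" (400x640x3 uint8, red, green, blue), "fovy" (degrees; the focal length in pixels is half the picture's height over the tangent of half this angle, whatever the lens; pixels are square), "cx", "cy" (the principal point, pixels), "world_to_cam" (4x4, takes a point from world to camera coordinates); the wrist camera has in their place "T_tool_cam" (4x4, takes a point from camera to tool coordinates, whose origin is the TCP and whose axes are the flange's). Camera axes: x right, y up, looking along -z (the intrinsics and any distortion apply to the point x, -y, -z); pixel columns grow to the right and rows downward; lengths in m; the calibration is good to about 2 mm. A picture is of the moment at which its call begins: read the wrist's pose just before it. There is no depth.
- ctrl.hand_in(): hands the job in, once; it reports no verdict.
Trained networks look in the newest picture that a camera, given by its name, has taken for a name from the list of things; names that differ only in an ending like _2 or _b are one class to them, and where a whole thing is asked for, a point or a joint stands for the part that bears it (a point fixed in the world has none). Each returns a list of dicts, best first, with "p" (0 to 1); they miss things now and then, are a little off and sometimes report something else, mostly with a low value. They report only what shows in the picture. A call takes as long as a camera call. They do not tell look-alikes from the thing itself.
- cams.look_for(thing, camera): "uv" ([column, row] in pixels, amid what is visible of it).
- cams.cut_out(thing, camera): "pixels" (400x640 bool, what is visible of it) and "uv" ([column, row] in pixels, amid what is visible of it).
The state is a dict: "t": time; "q": joint angles; "qvel": joint speeds; "tau": joint torques, N m; "tool_pos": TCP position; "ee_rot": TCP orientation; "wrist_force": force on the tool from outside, world axes, zero at the start; "ft_torque": the same for the moment, N m; "width": opening from 0.0 (shut) to 1.0 (fully open).
Only numpy, scipy, OpenCV 4.12 (cv2) and the standard library are available. Lean on these libraries where they do the work, as an engineer would, in place of code of your own. Each camera call takes 0.05 s, during which the arm holds its last target. There are 200 camera calls.

## Working session

There is one attempt and no reset: what is moved stays moved. The work goes in short steps, Python scripts to look and compute and a tool call to move; the robot and the scene stay as the last step left them, time stands still between calls to the robot, and variables do not carry over. Pictures are saved under pics/ and viewed, about 8 in all and at most 12, crops included, and the job is handed in when it is done.

Besides the shell and the picture viewer there is one more tool, called after "Emit:" in YAML: its name, and indented under it one key for each argument. play_rows: Moves the arm, as the interface text tells. Shifts and turns lie within -1 to 1; 1 stands for 15 cm of shift or 90 degrees of turn. Its arguments: {"type":"object","properties":{"plan":{"type":"string"},"hand":{"type":"number"}},"required":["plan"]}

```bash
mkdir -p pics; cat > h.py <<'E'
import numpy as np, cv2
from workcell import ctrl, cams
from scipy.spatial.transform import Rotation as R
def K(f): 
    F=200/np.tan(np.radians(f["fovy"])/2); return F
def proj(f,P):
    c=f["world_to_cam"]@np.append(P,1); F=K(f); return np.array([f["cx"]+F*c[0]/-c[2], f["cy"]-F*c[1]/-c[2]])
def ray(f,uv):
    F=K(f); d=np.array([(uv[0]-f["cx"])/F,-(uv[1]-f["cy"])/F,-1]); T=np.linalg.inv(f["world_to_cam"])
    return T[:3,3],T[:3,:3]@d
def atz(f,uv,z):
    o,d=ray(f,uv); return o+d*(z-o[2])/d[2]
E
python3 - <<'E'
from h import *
fs={}
for c in("scene","top"):
    f=cams.grab_frame(c);fs[c]=f;cv2.imwrite(f"pics/{c}0.png",f["image"][:,:,::-1])
    print(c,[k for k in f], f["fovy"],f["cx"],f["cy"],np.linalg.inv(f["world_to_cam"])[:3].round(2).tolist(),f.get("dist"))
    for n,z in(("fixture",.03),("lid",.1),("lid_tab",.1),("hold_top",.097),("stop_top",.097),("module_center",.036)):
        for d in cams.look_for(n,c)[:3]: print(n,round(d["p"],2),np.round(d["uv"]),atz(f,d["uv"],z).round(3)[:2])
E
```

```text
scene ['image', 'fovy', 'cx', 'cy', 'world_to_cam'] 52.25274605188182 319.5362166293804 205.32075176286213 [[0.86, -0.44, 0.25, 0.83], [0.51, 0.74, -0.44, -0.5], [0.01, 0.51, 0.86, 1.09]] None
fixture 0.95 [254. 274.] [ 0.472 -0.237]
fixture 0.74 [278. 168.] [0.33  0.095]
fixture 0.71 [172. 259.] [ 0.248 -0.316]
lid 0.92 [278. 163.] [0.353 0.071]
lid 0.72 [255. 274.] [ 0.496 -0.251]
lid 0.5 [319. 205.] [0.532 0.007]
lid_tab 0.89 [256. 272.] [ 0.494 -0.246]
lid_tab 0.74 [279. 165.] [0.358 0.067]
hold_top 0.57 [366. 154.] [0.561 0.239]
stop_top 0.71 [318. 207.] [0.534 0.002]
top ['image', 'fovy', 'cx', 'cy', 'world_to_cam'] 55.90731133911247 323.59671070293246 207.04016004320874 [[-0.0, 0.98, -0.18, 0.33], [-1.0, -0.0, -0.01, 0.01], [-0.01, 0.18, 0.98, 1.25]] None
fixture 0.71 [300. 278.] [0.326 0.098]
fixture 0.56 [410. 229.] [ 0.479 -0.26 ]
fixture 0.41 [418. 214.] [ 0.53  -0.289]
lid 0.7 [419. 214.] [ 0.516 -0.272]
lid 0.64 [304. 272.] [0.342 0.08 ]
lid_tab 0.8 [413. 213.] [ 0.521 -0.254]
lid_tab 0.73 [303. 274.] [0.336 0.082]
lid_tab 0.2 [257. 180.] [0.629 0.229]
hold_top 0.56 [256. 199.] [0.566 0.233]
stop_top 0.57 [328. 210.] [0.53  0.008]
module_center 0.88 [404. 231.] [ 0.472 -0.239]
```

View pics/scene0.png

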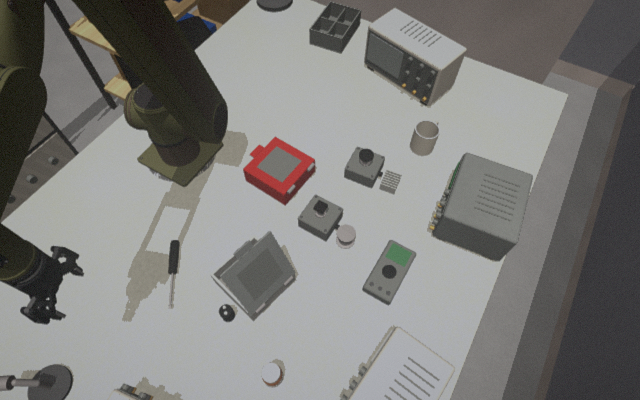

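View pics/top0.png

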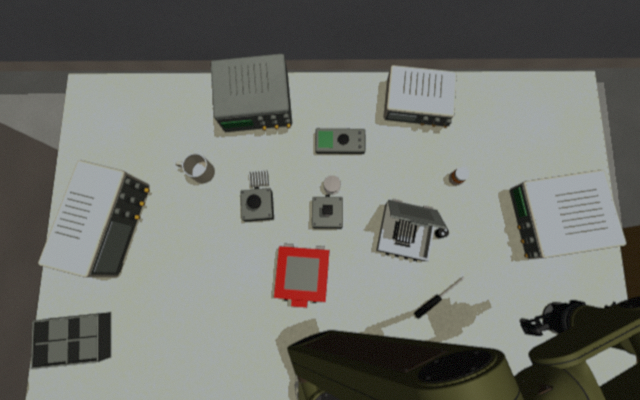

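Scene shows the grey fixture (254,274) with open lid, red look-alike (280,170), round plunger (366,155), square one (320,208). The capacitor (227,312) is close to the fixture. I'll zoom in on the fixture.

```bash
python3 - <<'E'
import cv2,numpy as np
a=cv2.imread("pics/scene0.png")[222:332,200:310];b=cv2.imread("pics/top0.png")[186:276,365:465]
z=lambda i:cv2.resize(i,(400,int(400*i.shape[0]/i.shape[1])),interpolation=cv2.INTER_CUBIC)
a,b=z(a),z(b);b=cv2.copyMakeBorder(b,0,a.shape[0]-b.shape[0],0,0,cv2.BORDER_CONSTANT)
cv2.imwrite("pics/z.png",np.hstack([a,b]))
E
```

```text
(no output)
```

View pics/z.png

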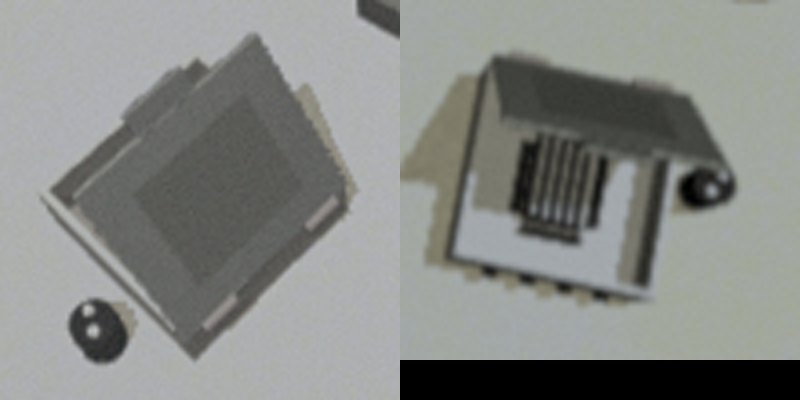

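```bash
cat > fit.py <<'E'
from h import *
from scipy.optimize import least_squares
f={c:cams.grab_frame(c) for c in("scene","top")}
s=lambda X,Y:(200+X/3.636,222+Y/3.636); t=lambda X,Y:(365+(X-400)/4,186+Y/4)
L="lid"
obs=[("scene",s(45,195),(-80,-80,60)),("scene",s(258,35),(L,80)),("scene",s(75,195),(L,-80)),("scene",s(195,358),(80,-80,0)),
("top",t(450,262),(-80,80,60)),("top",t(650,298),(-80,-80,60)),("top",t(500,122),(L,80)),("top",t(735,165),(L,-80)),("top",t(490,60),(80,80,60)),("top",t(690,95),(80,-80,60))]
def W(p,q):
    if q[0]==L: q=(80-160*np.cos(p[3]),q[1],60.5+160*np.sin(p[3]))
    c,s_=np.cos(p[2]),np.sin(p[2]); q=np.array(q)/1000
    return np.array([p[0]+c*q[0]-s_*q[1],p[1]+s_*q[0]+c*q[1],q[2]])
if __name__=="__main__":
    r=least_squares(lambda p:np.concatenate([proj(f[c],W(p,q))-uv for c,uv,q in obs]),[.47,-.24,-.1,1.2],loss="soft_l1")
    print(r.x.round(3)); print(r.fun.reshape(-1,2).round(1))
    p=r.x
    print("tab",W(p,(80-170*np.cos(p[3]),0,60.5+170*np.sin(p[3]))))
    for n in("hold_top","stop_top"):
        P=[]
        for c in f:
            d=cams.cut_out(n,c)[:1]
            for e in d: print(n,c,round(e["p"],2),e["uv"],atz(f[c],e["uv"],.097).round(4),e["pixels"].sum())
    for n,z in(("capacitor_mid",.0275),("driver_mid",.01)):
        for e in cams.look_for(n,"top")[:2]: print(n,round(e["p"],2),e["uv"],atz(f["top"],e["uv"],z))
    print(ctrl.observe()["ee_rot"],ctrl.observe()["t"])
E
python3 fit.py
```

```text
[ 0.474 -0.243 -0.206  1.098]
[[-3.  -1.3]
 [-0.8 -1.4]
 [-0.9  0.6]
 [-0.2  0.7]
 [ 0.3 -2. ]
 [ 0.9 -0.6]
 [ 0.1 -1.1]
 [-1.9 -0.5]
 [-0.9 -0.5]
 [-1.5  0.6]]
tab [ 0.47600921 -0.24371756  0.21181558]
hold_top scene 0.47 [366.1, 154.7] [0.5639 0.2369 0.097 ] 170
hold_top top 0.48 [255.1, 200.7] [0.562  0.2343 0.097 ] 141
stop_top scene 0.5 [321.6, 208.4] [0.5432 0.0042 0.097 ] 120
stop_top top 0.56 [328.1, 209.3] [0.5338 0.0068 0.097 ] 107
capacitor_mid 0.55 [329.6, 186.9] [0.62176381 0.00104375 0.0275    ]
capacitor_mid 0.48 [404.5, 231.5] [ 0.47187827 -0.24133221  0.0275    ]
driver_mid 0.68 [428.7, 306.3] [ 0.23477822 -0.31180341  0.01      ]
driver_mid 0.24 [406.4, 234.2] [ 0.46497959 -0.25085667  0.01      ]
[-3.07360564e+00 -6.49989540e-01  2.51412576e-05] 1.1
```

```bash
cat > rel.py <<'E'
from h import *
def rows(pts):
    s=ctrl.observe(); r=R.from_rotvec(s["ee_rot"]); p=np.array(s["tool_pos"])
    print("at",p.round(4),"F",np.round(s["wrist_force"],1),"t",round(s["t"],2))
    for q in pts: print(np.round(q,3),(r.inv().apply(np.array(q)-p)/.15).round(2))
fx=np.array([.474,-.243]);yaw=-.206
def loc(x,y,z): c,s=np.cos(yaw),np.sin(yaw); return np.array([fx[0]+(c*x-s*y)/1000,fx[1]+(s*x+c*y)/1000,z/1000])
E
python3 -c "
from rel import *
a=np.array([.233,-.526,.30]);b=loc(78,0,300)
rows([a,a+(b-a)/3,a+(b-a)*2/3,b,loc(78,0,180)])"
```

```text
at [ 0.2328 -0.5258  0.2313] F [-0.2 -0.1 -0.1] t 1.1
[ 0.233 -0.526  0.3  ] [ 0.    0.   -0.46]
[ 0.339 -0.437  0.3  ] [ 0.89 -0.26 -0.46]
[ 0.445 -0.348  0.3  ] [ 1.77 -0.51 -0.46]
[ 0.55  -0.259  0.3  ] [ 2.66 -0.77 -0.46]
[ 0.55  -0.259  0.18 ] [ 2.66 -0.77  0.34]
```

Emit:
play_rows:
  plan: "0 0 -0.46 0 0 0;0 0 -0.46 0 0 0;0.89 -0.26 -0.46 0 0 0;0.89 -0.26 -0.46 0 0 0;0.89 -0.26 -0.46 0 0 0;0.89 -0.26 -0.46 0 0 0"
  hand: 1

```text
t: 1.7
tool_pos: [0.3422, -0.4328, 0.3005]
ee_rot: [-3.071, -0.657, -0.004]
wrist_force: [-0.7, -1.2, 0.4]
width: 0.003
```

Emit:
play_rows:
  plan: "0.89 -0.25 0 0 0 0;0.89 -0.25 0 0 0 0;0.89 -0.25 0 0 0 0"

```text
t: 2.0
tool_pos: [0.4471, -0.3468, 0.3004]
ee_rot: [3.074, 0.65, 0.001]
wrist_force: [-0.6, -0.4, -0.3]
width: 0.001
```

Emit:
play_rows:
  plan: "0.88 -0.26 0 0 0 0;0.88 -0.26 0 0 0 0;0.88 -0.26 0 0 0 0;0.88 -0.26 0 0 0 0"

```text
t: 2.4
tool_pos: [0.5542, -0.2559, 0.2999]
ee_rot: [-3.071, -0.657, -0.003]
wrist_force: [0.0, -0.0, -0.4]
width: -0.001
```

```bash
python3 -c "
from rel import *
pts=[loc(78,0,178)]
for th in(1.1,.9,.7,.5,.3,.15,.05,0):
    c,s=np.cos(th),np.sin(th); pts.append(loc(80-140*c+6*s+13,0,60.5+140*s+6*c))
rows(pts)
f=cams.grab_frame('scene');cv2.imwrite('pics/s1.png',cv2.resize(f['image'][150:350,120:440,::-1],(800,500)))"
```

```text
at [ 0.5542 -0.2559  0.2999] F [ 0.  -0.  -0.4] t 2.4
[ 0.55  -0.259  0.178] [-0.03  0.01  0.81]
[ 0.508 -0.25   0.188] [-0.27 -0.16  0.75]
[ 0.484 -0.245  0.174] [-0.4  -0.25  0.84]
[ 0.464 -0.241  0.155] [-0.51 -0.34  0.96]
[ 0.448 -0.237  0.133] [-0.6  -0.4   1.11]
[ 0.436 -0.235  0.108] [-0.67 -0.45  1.28]
[ 0.43  -0.234  0.087] [-0.7  -0.47  1.42]
[ 0.428 -0.233  0.073] [-0.71 -0.48  1.51]
[ 0.428 -0.233  0.066] [-0.71 -0.48  1.55]
```

View pics/s1.png

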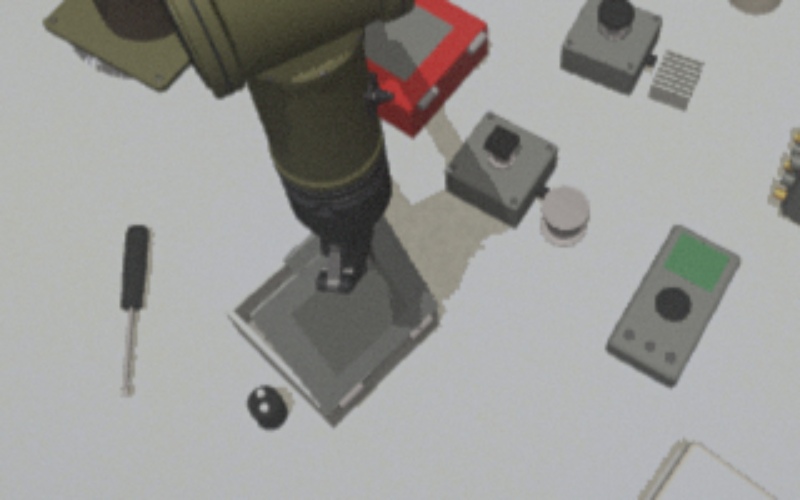

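The shut fingers are above and behind the lid, clear of it; bystanders are untouched. Next: descend and start pushing.

Emit:
play_rows:
  plan: "-0.03 0.01 0.3 0 0 0;-0.03 0.01 0.6 0 0 0;-0.03 0.01 0.78 0 0 0;-0.15 -0.07 0.78 0 0 0;-0.27 -0.16 0.77 0 0 0;-0.34 -0.21 0.8 0 0 0;-0.4 -0.25 0.84 0 0 0;-0.46 -0.3 0.9 0 0 0;-0.51 -0.34 0.96 0 0 0;-0.51 -0.34 0.96 0 0 0"

```text
t: 3.45
tool_pos: [0.4574, -0.2429, 0.1552]
ee_rot: [-3.072, -0.647, 0.005]
wrist_force: [0.0, 0.5, 1.1]
width: 0.004
```

```bash
python3 -c "
from rel import *
pts=[]
for th in(.6,.5,.4,.3,.2,.1,.05,0):
    c,s=np.cos(th),np.sin(th); pts.append(loc(80-140*c+6*s+13,0,60.5+140*s+6*c))
rows(pts)
f=cams.grab_frame('scene');cv2.imwrite('pics/s2.png',cv2.resize(f['image'][190:340,160:360,::-1],(800,600)))"
```

```text
at [ 0.4574 -0.2429  0.1552] F [0.  0.5 1.1] t 3.45
[ 0.455 -0.239  0.145] [-0.   -0.03  0.07]
[ 0.448 -0.237  0.133] [-0.04 -0.06  0.15]
[ 0.441 -0.236  0.121] [-0.08 -0.08  0.23]
[ 0.436 -0.235  0.108] [-0.11 -0.11  0.32]
[ 0.432 -0.234  0.094] [-0.13 -0.12  0.41]
[ 0.429 -0.234  0.08 ] [-0.15 -0.13  0.5 ]
[ 0.428 -0.233  0.073] [-0.15 -0.13  0.55]
[ 0.428 -0.233  0.066] [-0.15 -0.14  0.59]
```

View pics/s2.png

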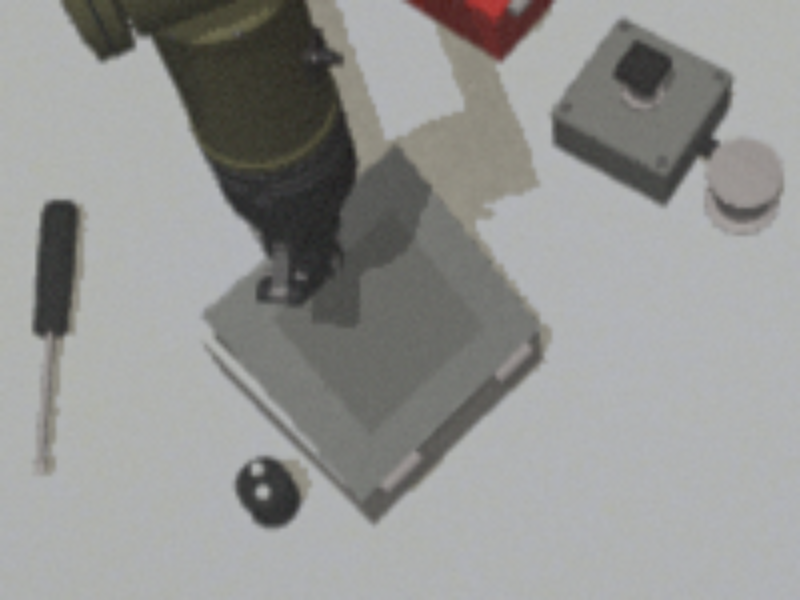

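The lid is swinging down ahead of the fingertips at (290,290), already about half shut. Continuing the arc down to light contact.

Emit:
play_rows:
  plan: "0 -0.02 0.07 0 0 0;-0.04 -0.05 0.15 0 0 0;-0.08 -0.08 0.23 0 0 0;-0.11 -0.1 0.32 0 0 0;-0.13 -0.12 0.41 0 0 0;-0.15 -0.13 0.5 0 0 0;-0.15 -0.13 0.55 0 0 0;-0.15 -0.13 0.58 0 0 0;-0.15 -0.13 0.58 0 0 0;-0.15 -0.13 0.58 0 0 0"

```text
t: 4.5
tool_pos: [0.4324, -0.2345, 0.0695]
ee_rot: [3.073, 0.65, 0.001]
wrist_force: [0.1, 0.2, 0.7]
width: 0.002
```

Emit:
play_rows:
  plan: "0 0 0.01 0 0 0;0 0 0.02 0 0 0;0 0 0.02 0 0 0"

```text
t: 4.8
tool_pos: [0.4322, -0.2345, 0.0665]
ee_rot: [3.073, 0.65, 0.001]
wrist_force: [-0.5, 0.1, 1.4]
width: -0.002
```

Emit:
play_rows:
  plan: "0 0 0.01 0 0 0;0 0 0.01 0 0 0"

```text
t: 5.0
tool_pos: [0.4322, -0.2345, 0.0664]
ee_rot: [3.072, 0.65, 0.002]
wrist_force: [-1.4, 1.1, 12.9]
width: -0.0
```

Emit:
play_rows:
  plan: "0 0 0.01 0 0 0;0 0 0.01 0 0 0"

```text
t: 5.2
tool_pos: [0.4322, -0.2346, 0.0662]
ee_rot: [3.072, 0.65, 0.003]
wrist_force: [-4.5, 3.1, 25.5]
width: 0.001
```

Emit:
play_rows:
  plan: "0 0 0.01 0 0 0;0 0 0.01 0 0 0"

```text
t: 5.4
tool_pos: [0.4323, -0.2346, 0.0661]
ee_rot: [3.071, 0.65, 0.003]
wrist_force: [-7.4, 4.8, 38.7]
width: -0.001
```

Contact at z=66 mm with rising force: the lid is on its seat. Retreat upward, then check.

Emit:
play_rows:
  plan: "0 0 -0.3 0 0 0;0 0 -0.6 0 0 0;0 0 -1 0 0 0;0 0 -1 0 0 0"

```text
t: 5.8
tool_pos: [0.4348, -0.2362, 0.2178]
ee_rot: [3.066, 0.648, 0.012]
wrist_force: [0.4, -0.5, -0.0]
width: 0.003
```

```bash
python3 -c "
from rel import *
b=np.array([.563,.2355,.22]);a=np.array(ctrl.observe()['tool_pos']);a[2]=.22
rows([a+(b-a)*k/4 for k in range(5)])"
```

```text
at [ 0.4348 -0.2362  0.2178] F [ 0.4 -0.5 -0. ] t 5.8
[ 0.435 -0.236  0.22 ] [ 0.    0.   -0.01]
[ 0.467 -0.118  0.22 ] [ 0.51 -0.63 -0.02]
[ 0.499 -0.     0.22 ] [ 1.03 -1.26 -0.02]
[0.531 0.118 0.22 ] [ 1.54 -1.9  -0.02]
[0.563 0.236 0.22 ] [ 2.05 -2.53 -0.03]
```

Emit:
play_rows:
  plan: "0.25 -0.3 -0.01 0 0 0;0.5 -0.6 -0.02 0 0 0;0.7 -0.85 -0.02 0 0 0;0.7 -0.85 -0.02 0 0 0"

```text
t: 6.2
tool_pos: [0.4761, -0.0711, 0.2143]
ee_rot: [-3.07, -0.654, 0.0]
wrist_force: [-0.1, 0.7, -0.1]
width: -0.003
```

Emit:
play_rows:
  plan: "0.25 -0.3 0 0 0 0;0.5 -0.6 0 0 0 0;0.7 -0.85 0 0 0 0;0.7 -0.85 0 0 0 0"

```text
t: 6.6
tool_pos: [0.5211, 0.0881, 0.2142]
ee_rot: [-3.071, -0.655, -0.001]
wrist_force: [0.1, 0.4, 0.1]
width: 0.003
```

Emit:
play_rows:
  plan: "0.25 -0.3 0 0 0 0;0.5 -0.65 0 0 0 0;0.65 -0.83 0 0 0 0;0.65 -0.83 0 0 0 0;0.65 -0.83 0 0 0 0"

```text
t: 7.1
tool_pos: [0.559, 0.2382, 0.2137]
ee_rot: [3.072, 0.654, -0.003]
wrist_force: [-0.1, -0.5, 0.2]
width: -0.001
```

```bash
python3 - <<'E'
from rel import *
s=ctrl.observe();f=cams.grab_frame("scene");g=cams.grab_frame("wrist")
T=np.eye(4);T[:3,:3]=R.from_rotvec(s["ee_rot"]).as_matrix();T[:3,3]=s["tool_pos"]
g["world_to_cam"]=np.linalg.inv(T@g["T_tool_cam"])
for e in cams.cut_out("hold_top","wrist")[:2]: print(e["p"],e["uv"],atz(g,e["uv"],.097))
print(proj(g,[.563,.2355,.097]))
rows([[.563,.2355,.11],[.563,.2355,.097]])
a=cv2.resize(f["image"][215:335,200:310,::-1],(370,400));b=cv2.resize(g["image"][:,:,::-1],(430,269))
b=cv2.copyMakeBorder(b,0,131,0,0,cv2.BORDER_CONSTANT);cv2.imwrite("pics/s3.png",np.hstack([a,b]))
E
```

```text
0.85 [316.0, 177.9] [0.56475929 0.24688032 0.097     ]
[327.47198352 185.11014542]
at [0.5585 0.2354 0.2143] F [-0.8  0.3  0. ] t 7.25
[0.563 0.236 0.11 ] [0.03 0.01 0.7 ]
[0.563 0.236 0.097] [0.03 0.01 0.78]
```

View pics/s3.png

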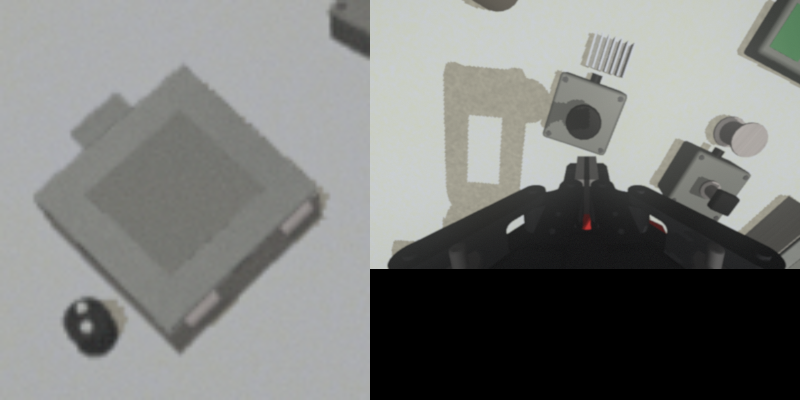

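The lid lies shut. The wrist view puts the round plunger at about (0.564, 0.24), well inside the disc tolerance. Descending slowly.

Emit:
play_rows:
  plan: "0.03 -0.01 0.3 0 0 0;0.04 -0.02 0.6 0 0 0;0.04 -0.02 0.68 0 0 0;0.04 -0.02 0.68 0 0 0;0.04 -0.02 0.68 0 0 0"

```text
t: 7.75
tool_pos: [0.5646, 0.2418, 0.1142]
ee_rot: [-3.074, -0.648, -0.003]
wrist_force: [1.0, 1.2, 0.6]
width: -0.002
```

```bash
python3 - <<'E'
from rel import *
s=ctrl.observe();g=cams.grab_frame("wrist")
T=np.eye(4);T[:3,:3]=R.from_rotvec(s["ee_rot"]).as_matrix();T[:3,3]=s["tool_pos"]
g["world_to_cam"]=np.linalg.inv(T@g["T_tool_cam"])
for e in cams.cut_out("hold_top","wrist")[:2]: print(e["p"],e["uv"],atz(g,e["uv"],.097))
rows([[.564,.24,.097]])
cv2.imwrite("pics/s4.png",g["image"][:,:,::-1])
E
```

```text
0.76 [315.1, 219.4] [0.57044468 0.2490799  0.097     ]
at [0.5654 0.2425 0.1153] F [0.4 1.3 0.7] t 7.85
[0.564 0.24  0.097] [-0.02  0.01  0.12]
```

View pics/s4.png

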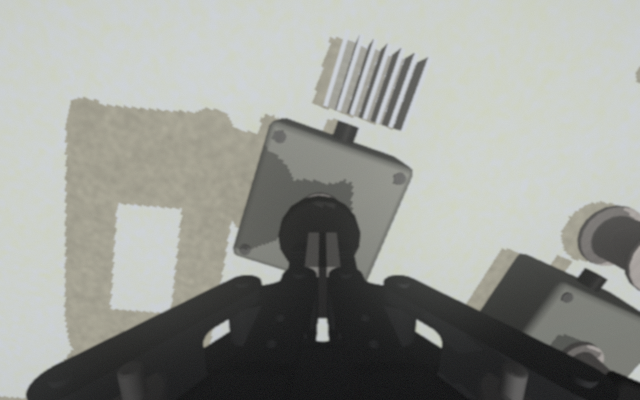

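Fingertips at (320,235) are over the black disc (centre about (320,235)). Pressing down in small steps.

Emit:
play_rows:
  plan: "0 0 0.05 0 0 0;0 0 0.1 0 0 0;0 0 0.14 0 0 0;0 0 0.14 0 0 0;0 0 0.14 0 0 0"

```text
t: 8.35
tool_pos: [0.5642, 0.2426, 0.0923]
ee_rot: [-3.073, -0.65, -0.002]
wrist_force: [0.1, -1.1, 5.6]
width: 0.0
```

Emit:
play_rows:
  plan: "0 0 0.02 0 0 0;0 0 0.02 0 0 0;0 0 0.02 0 0 0"

```text
t: 8.65
tool_pos: [0.5642, 0.2426, 0.0896]
ee_rot: [-3.073, -0.65, -0.002]
wrist_force: [0.1, 0.1, 5.3]
width: -0.002
```

Emit:
play_rows:
  plan: "0 0 0.01 0 0 0;0 0 0.02 0 0 0;0 0 0.03 0 0 0;0 0 0.03 0 0 0;0 0 0.03 0 0 0;0 0 0.03 0 0 0"

```text
t: 9.25
tool_pos: [0.5642, 0.2427, 0.0854]
ee_rot: [-3.073, -0.65, -0.003]
wrist_force: [0.0, 0.1, 7.3]
width: 0.001
```

```bash
python3 - <<'E'
from rel import *
F=[];P=[]
f=None
for i in range(6):
    f=cams.grab_frame("scene" if i%2 else "top"); s=ctrl.observe();F.append(s["wrist_force"][2]);P.append(s["tool_pos"]); 
    if i==1: g=f
print(np.mean(F),np.std(F),np.mean(P,0),s["t"])
cv2.imwrite("pics/s5.png",cv2.resize(g["image"][110:340,190:440,::-1],(640,589)))
E
```

```text
6.693459669622864 0.3125417989702033 [0.56421871 0.24266144 0.08536877] 9.55
```

View pics/s5.png

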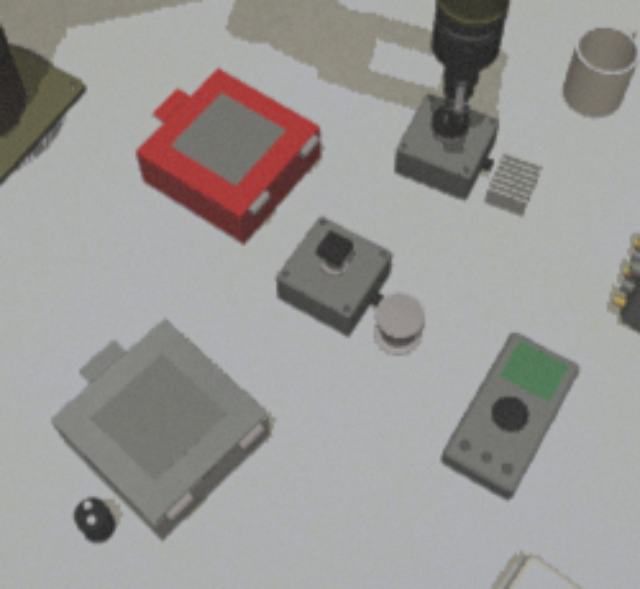

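The lid is shut (160,430) and the arm holds the round plunger (450,125) at 85.4 mm, about 11.6 mm pressed, with 6.7 N. The square plunger (335,250) is released. Handing in.

```bash
python3 -c "
from workcell import ctrl
print(ctrl.hand_in())"
```

```text
the job is handed in; nothing more can be done
None
```

I shut the lid, then pressed the round plunger half-way. The arm was still holding it when I handed in, at about 9.6 s of the 38 s allowed.

- **Lid:** I pushed it shut with the closed fingertips. They stopped at 66 mm, where a shut lid's top face should be. My seating check pressed up to about 39 N there, far more than the 2 N needed and just under the 40 N limit for the arm or gripper body. Later pictures show the lid lying flat.
- **Round plunger:** The fingertips hold it at 85.4 mm, which is about 11.6 mm pressed. The steady force was 6.7 N, which matches the spring at half-way.
- **Everything else:** In the last picture the square plunger is released. The other loose items it shows are where they were; the screwdriver and flux jar were outside that crop.
- **Disagreement:** The wrist camera placed the plunger's centre 6–13 mm from the other cameras' estimate. I pressed in between, and the fingertips are on the 46 mm disc.

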